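Sort the left- and right-hand shelf brackets

TASK

Sort the shelf brackets for the new can shelves: slide every left-hand bracket into the blue-lined tray and every right-hand one into the orange-lined tray, right inside so that nothing sticks out of the open side. (Flanges up and heel, the wide end, towards you, a left-hand bracket has its long flange on your left, a right-hand one on your right.) Keep them flat on the bench and slide them rather than lifting them, so the paint is not chipped, and leave the spray can, the tape roll and the screwdriver where they are.

Things in the scene. Friction and masses are not known exactly. Their poses are not given: they have to be found in the camera images.
- left1_mid (a point): Left-hand shelf bracket, light grey steel, about 340 g. A flat web 150 mm long lies on the bench; two flanges 25 mm high, 4 mm thick stand up: the long flange along one 150 mm side, the heel flange across the 60 mm wide heel end. Point: centre of the 150 x 60 outline, 12.5 mm above the underside. x points from heel to nose, z up; long flange on +y (y 26 to 30 mm), heel flange at x -75 to -71.
- left2_mid (a point): Second left-hand bracket, same as left1, same point and axes. The web is 4 mm thick, open inside the flanges, and tapers to 16 mm at the nose; its sloping side has no flange. Friction on the bench is moderate, it slides with 1 to 5 N.
- right1_mid (a point): Right-hand bracket, the mirror image: same sizes, point and axes, but its long flange is on the -y side (y -26 to -30 mm). The brackets lie side by side, lengthwise roughly along world y, heel to either side.
- left1_corner (a point): left1: outer corner where the heel flange meets the long flange (x = -75, y = +30 mm from its middle), half-way up the flange.
- left1_heel (a point): left1: the other end of the heel flange (x = -75, y = -30 mm), half-way up.
- left1_nose (a point): left1: outer end of the long flange at the nose (x = +75, y = +30 mm), half-way up.
- left2_corner (a point): left2: outer corner where the heel flange meets the long flange (x = -75, y = +30 mm from its middle), half-way up the flange.
- left2_heel (a point): left2: the other end of the heel flange (x = -75, y = -30 mm), half-way up.
- left2_nose (a point): left2: outer end of the long flange at the nose (x = +75, y = +30 mm), half-way up.
- right1_corner (a point): right1: outer corner where the heel flange meets the long flange (x = -75, y = -30 mm from its middle), half-way up the flange.
- right1_heel (a point): right1: the other end of the heel flange (x = -75, y = +30 mm), half-way up.
- right1_nose (a point): right1: outer end of the long flange at the nose (x = +75, y = -30 mm), half-way up.
- blue_mat: Blue liner mat, 324 mm along world x by 194 mm along world y, under 1 mm thick, fixed; it covers the floor of one of the two trays. Origin at that tray's floor centre; its own x lies along world y. Which tray has which mat changes.
- orange_mat: Orange liner mat in the other tray, same sizes, origin and axes.
- tray_a: Galvanised open-ended tray, screwed down at the left (y > 0) of the brackets. Inside 330 mm along world x, 200 mm along world y; walls 4 mm thick, 40 mm high on three sides. The side towards y = 0 is open, with no lip: the floor is level with the bench, and the side walls go on 30 mm, slightly flared. Origin: floor centre; its own x points out of the open side.
- tray_b: The same tray at the right (y < 0), its open side also towards y = 0. Origin: floor centre; its own x points out of the open side.
- spray_can_mid (a point): Bystander: standing spray can with a yellow cap, 65 mm across, 195 mm tall, 360 g; point at half height. It stands beyond the brackets.
- masking_tape: Bystander: roll of masking tape lying flat beyond the brackets, 108 mm across, 36 mm high; origin at the centre of its underside.
- screwdriver: Bystander: screwdriver, 200 mm, lying on the bench.
Not all that is in view belongs to the job. Leave any green look-alike of the part that bears left2_mid alone.

How it is judged:
By the outcome, as a careful person would: the job done as asked, in the order asked, and still so for the second after the job is handed in, with the robot touching nothing.
It also fails if it takes over 58 s, if anything falls off the work surface, if the arm or the gripper's body presses on something with over 40 N, if the wrist force passes 120 N, or if a joint passes its speed limit or range.

ROBOT

A 6-joint arm with a two-finger parallel gripper is mounted at the origin on the work surface. World frame = base frame: x ahead of the robot, y to its left, z up, the work surface at z = 0. Lengths are in m, angles in degrees, forces in N, time in s.
With the tool pointing down it reaches from about 0.35 to 0.875 m from the base axis. Payload 4.2 kg.
Tool frame: the origin (TCP) lies midway between the tips of the shut fingers; the grasp point (between the pads) lies 19 mm behind it; z points along the fingers, y is the line along which they close (so a half turn about z gives the same grasp; the last joint's range is limited). The gripper opens to 87 mm and grips with 3 to 60 N. Pads are 19 mm wide; open, the fingers measure 117 mm over their backs; the gripper's body (75 mm by 190 mm) begins 51 mm behind the grasp point.
Start: joints at [80.019, 22.042, 0.453, 0, -68.411, -14.817], TCP at [0.262, 0.567, 0.201] pointing down, gripper open.
Joint ranges: [-179.83, 179.83], [-69.29, 118.12], [-61.27, 80.66], [-181.25, 117.63], [-171.15, -9.14], [-177.46, 177.46]. Speed limits (degrees/s): [159.86, 159.86, 180, 180, 180, 180].

INTERFACE

Orientations are given as a 3x3 rotation matrix whose columns are the frame's x, y, z axes.
In Python, from station import sense, capture, camera_params, finish_job gives the robot as it stands.
- The arm moves only by the tool drive_tool, never from a script. Its argument "rows" is a list of rows, each an object of numbers: "tx", "ty", "tz": the shift along the tool's x, y, z in cm; "ax", "ay", "az": the turn, a rotation vector about the tool's x, y, z in rad; "claw": the finger opening in cm, from 0 to 8.7. In form: [{"tx": .., "ty": .., "tz": .., "ax": .., "ay": .., "az": .., "claw": ..}, ...]. A call has 1 to 10 rows; each row shifts and turns the commanded pose from where the row before left it, along the tool's axes as they then stand; what a row does not reach is not made up. A row lasts 1/12 s, in which the tool goes at most 41.7 mm and 7.16 degrees, less where a joint would pass 70% of its speed; a pose out of reach is approached as far as the arm can. A call with a gripper value outside its range is refused whole. The fingers move at their own pace and stop on an object; the grip force is fixed at half the most. Time passes only in rows, so rows that do not move let the fingers close. It gives the time, the measured TCP pose, the force, the opening and the grip force at its end, in the units of the state.
- sense(): the state, without advancing time (a new reading comes with each control period).
- capture(name): name is "scene" or "side" or "wrist"; returns (picture, depth): 420x560x3 uint8, red, green, blue; 420x560 float32, m along the optical axis (not along the pixel's ray), 0 where there is no reading.
- camera_params(name): a dict with "intrinsics" (3x3 intrinsics, pixels), "k1" (the pictures are not rectified: a ray, as slopes to the right and down, at radius r is drawn at 1 + k1 r^2 times it, then the intrinsics apply), "R" (3x3) and "t" (3): a world point X has camera coordinates R X + t; the wrist camera has in their place "tool_from_camera" (4x4, takes a point from camera to tool coordinates, whose origin is the TCP and whose axes are the flange's). Camera axes: x right, y down, z forward; pixel columns grow to the right and rows downward; lengths in m; the calibration is good to about 2 mm. A picture is of the moment at which its call begins: read the wrist's pose just before it. camera_params takes no time and is no camera call.
- finish_job(): hands the job in; it is judged then, once.
The state is a dict: "time_s": time; "joints": joint angles; "joint_velocities": joint speeds; "effort": joint torques, N m; "tcp_pos": TCP position; "ee_rot": TCP orientation; "wrist_force": force on the tool from outside, world axes, zero at the start; "moment": the same for the moment, N m; "gripper_width": opening from 0.0 (shut) to 1.0 (fully open); "gripper_force": force on a finger pad.
Only numpy, scipy, OpenCV 4.12 (cv2) and the standard library are available. Lean on these libraries where they do the work, as an engineer would, in place of code of your own. Each camera call takes 0.05 s, during which the arm holds its last target. There are 200 camera calls.

## Working session

There is one attempt and no reset: what is moved stays moved. The work goes in short steps, Python scripts to look and compute and a tool call to move; the robot and the scene stay as the last step left them, time stands still between calls to the robot, and variables do not carry over. Pictures are saved under pics/ and viewed, at most 10 in all, crops included, and the job is handed in when it is done.

Besides the shell and the picture viewer there is one more tool, called after "Call:" as a command line: name --argument value ..., lists and objects as JSON in quotes. drive_tool: Moves the arm, as the interface text tells. Its arguments: {"type":"object","properties":{"rows":{"type":"array"}},"required":["rows"]}

```bash
mkdir -p pics; cat > h.py <<'E'
import numpy as np, cv2
from station import sense, capture, camera_params
def ray(name,px,st=None):
    p=camera_params(name);K=np.array(p["intrinsics"]);k=p["k1"]
    a=np.linalg.inv(K)@np.array([px[0],px[1],1.]);d=a[:2];u=d.copy()
    for _ in range(20):u=d/(1+k*(u@u))
    v=np.array([u[0],u[1],1.])
    if "R" in p:
        R=np.array(p["R"]);t=np.array(p["t"]);return -R.T@t,R.T@v
    T=np.array(p["tool_from_camera"]);Rt=np.array(st["ee_rot"]);
    return Rt@T[:3,3]+np.array(st["tcp_pos"]),Rt@T[:3,:3]@v
def onz(name,px,z,st=None):
    o,d=ray(name,px,st);return o+d*(z-o[2])/d[2]
def save(n,f):
    a,d=capture(n);cv2.imwrite(f"pics/{f}.png",a[:,:,::-1]);np.save(f"pics/{f}.npy",d);return a,d
E
python3 - <<'E'
from h import *
s=sense();print(s)
a,_=save("scene","s0");b,_=save("side","d0")
for n in("scene","side"):
    o,d=ray(n,(280,210));print(n,o,d)
E
```

```text
{'time_s': 0.0, 'joints': array([ 8.00178668e+01,  2.20899560e+01,  3.79140976e-01, -2.95897931e-02,
       -6.84114980e+01, -1.48172011e+01]), 'joint_velocities': array([ 0.06212139, -0.0259111 ,  0.00056503, -0.02446965,  0.01865911,
        0.02233493]), 'effort': array([ 1.67239104e-03, -3.90658557e+01,  1.87401509e+01,  4.21990022e+00,
        1.08613889e-02, -1.86328384e-04]), 'tcp_pos': array([0.26185185, 0.5667754 , 0.19986223]), 'ee_rot': array([[ 9.07702453e-01, -4.19613567e-01, -8.42976159e-04],
       [-4.19614406e-01, -9.07700211e-01, -2.01916260e-03],
       [ 8.20983839e-05,  2.18652379e-03, -9.99997606e-01]]), 'wrist_force': array([-0.35798988, -0.69331049, -0.15030603]), 'moment': array([-0.001733  , -0.00055777, -0.04735805]), 'gripper_force': 0.0, 'gripper_width': 1.0005318304433806}
scene [0.89822174 0.90311574 1.60187186] [-0.22823132 -0.43963122 -0.86886049]
side [ 0.33344588 -0.85455897  1.00829924] [ 0.08971757  0.7153834  -0.69375935]
```

View pics/s0.png

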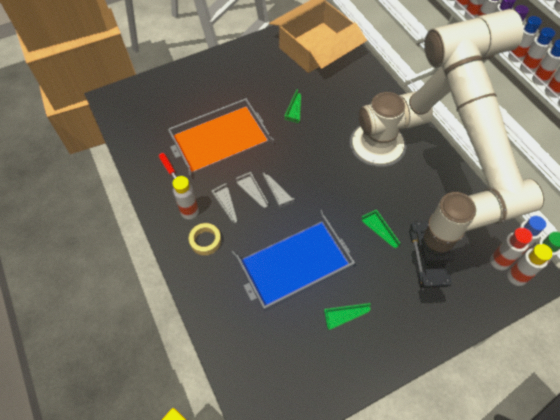

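View pics/d0.png

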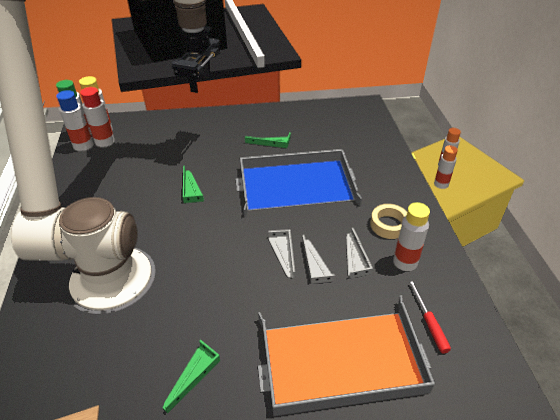

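Scene view: three grey brackets at (224,203), (252,190) and (278,188), with green look-alikes at (293,106), (380,229) and (347,315). The blue tray is tray_a (y>0) and orange is tray_b. I'll enlarge the grey ones, since only they fit the description (light grey steel), and measure the trays.

```bash
python3 - <<'E'
from h import *
a=cv2.imread("pics/s0.png")[165:230,200:300];b=cv2.imread("pics/d0.png")[220:290,260:380]
A=cv2.resize(a,None,fx=6,fy=6,interpolation=cv2.INTER_CUBIC)[:, :600];B=cv2.resize(b,None,fx=5,fy=5,interpolation=cv2.INTER_CUBIC)
B=cv2.resize(b,(600,350),interpolation=cv2.INTER_CUBIC);A=cv2.resize(a,(384,250),interpolation=cv2.INTER_CUBIC)
o=np.zeros((600,600,3),np.uint8);o[:250,:384]=A;o[250:]=B
cv2.imwrite("pics/c0.png",o)
for n,f in(("scene","s0"),("side","d0")):
    im=cv2.imread(f"pics/{f}.png");h=cv2.cvtColor(im,cv2.COLOR_BGR2HSV)
    for c,lo,hi in(("blue",(105,150,80),(128,255,255)),("orange",(5,200,120),(15,255,255))):
        m=cv2.inRange(h,lo,hi);m[:90]=0
        cs=max(cv2.findContours(m,0,2)[0],key=cv2.contourArea)
        print(n,c,[onz(n,p,0.)[:2].round(3).tolist() for p in cv2.boxPoints(cv2.minAreaRect(cs))])
    g=cv2.inRange(h,(0,0,75),(180,60,255))
    roi=np.zeros_like(g)
    if n=="scene": roi[168:228,205:298]=1
    else: roi[225:288,262:375]=1
    for k in cv2.findContours(g*roi,0,2)[0]:
        if cv2.contourArea(k)>80:
            print(n,cv2.contourArea(k),[(tuple(p[0].tolist()),onz(n,p[0],0.01)[:2].round(3).tolist()) for p in cv2.approxPolyDP(k,3,True)])
E
```

```text
scene blue [[0.685, 0.206], [0.349, 0.197], [0.37, 0.385], [0.688, 0.386]]
scene orange [[0.692, -0.409], [0.35, -0.417], [0.38, -0.217], [0.705, -0.217]]
scene 4548.0 [((205, 171), [0.653, -0.185]), ((205, 195), [0.695, -0.087]), ((212, 200), [0.681, -0.055]), ((205, 211), [0.722, -0.024]), ((205, 221), [0.738, 0.014]), ((218, 227), [0.707, 0.057]), ((297, 227), [0.459, 0.187]), ((294, 208), [0.431, 0.114]), ((291, 207), [0.439, 0.105]), ((292, 214), [0.45, 0.132]), ((286, 210), [0.461, 0.108]), ((283, 214), [0.478, 0.117]), ((284, 210), [0.467, 0.104]), ((281, 217), [0.49, 0.125]), ((272, 208), [0.502, 0.077]), ((295, 206), [0.424, 0.108]), ((291, 204), [0.433, 0.094]), ((295, 198), [0.408, 0.078]), ((274, 177), [0.434, -0.039]), ((275, 170), [0.416, -0.066]), ((282, 170), [0.393, -0.053]), ((222, 168), [0.59, -0.167]), ((218, 174), [0.615, -0.149]), ((213, 168), [0.621, -0.183])]
side blue [[0.371, 0.397], [0.725, 0.401], [0.69, 0.202], [0.368, 0.203]]
side orange [[0.015, 0.943], [0.444, 0.891], [0.431, 0.751], [0.024, 0.802]]
side 6871.5 [((262, 225), [0.403, 0.121]), ((262, 287), [0.381, -0.098]), ((374, 287), [0.662, -0.138]), ((374, 237), [0.709, 0.03]), ((366, 225), [0.699, 0.079])]
```

View pics/c0.png

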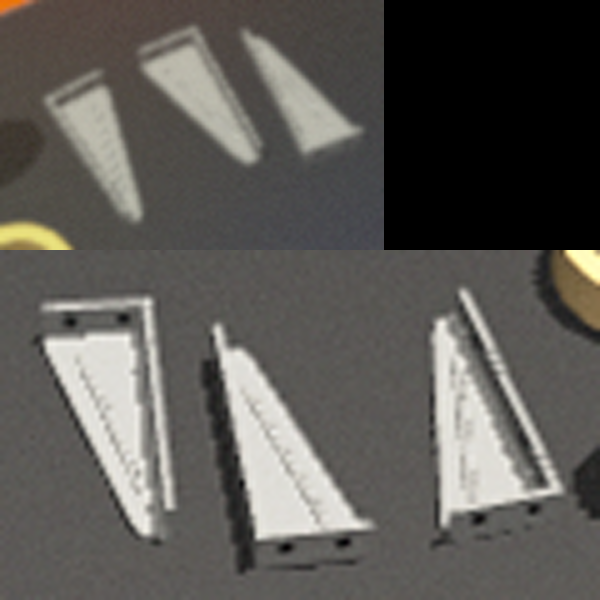

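Side view, checking handedness for each grey bracket:

| Bracket | Side pixels | Heel end | Long flange | Hand |
|---|---|---|---|---|
| B1 | (282,252) | +y | +x | left |
| B2 | (316,258) | -y | -x | left |
| B3 | (356,253) | -y | +x | right |

The crop confirms all three are light grey. I'll go above them and measure with the wrist camera.

Call:
drive_tool --rows '[{"az": -0.108,"tz": -2.5},{"az": -0.108,"tz": -2.5},{"az": -0.108,"tz": -2.5},{"az": -0.108,"tz": -2.5},{"tx": 1.6,"ty": 3.6},{"tx": 1.6,"ty": 3.6},{"tx": 1.6,"ty": 3.6},{"tx": 1.6,"ty": 3.6},{"tx": 1.6,"ty": 3.6},{"tx": 1.6,"ty": 3.6}]'

```text
invalid input at $.rows[0]: expected keys tx, ty, tz, ax, ay, az, claw
```

Call:
drive_tool --rows '[{"tx": 1.6,"ty": 3.6},{"tx": 1.6,"ty": 3.6},{"tx": 1.6,"ty": 3.6},{"tx": 1.6,"ty": 3.6},{"tx": 1.6,"ty": 3.6},{"tx": 1.6,"ty": 3.6},{"tx": 1.6,"ty": 3.6},{"tx": 1.6,"ty": 3.6},{"tx": 1.6,"ty": 3.6},{}]'

```text
invalid input at $.rows[0]: expected keys tx, ty, tz, ax, ay, az, claw
```

```bash
python3 - <<'E'
from h import *
import pickle
s=sense();pickle.dump(s,open("pics/w0.pkl","wb"));a,d=save("wrist","w0")
print(s["tcp_pos"],s["ee_rot"].round(3).tolist(),s["time_s"]);print(np.array(camera_params("wrist")["tool_from_camera"]).round(3))
E
```

```text
[0.26189235 0.56686947 0.19997017] [[0.908, -0.42, -0.001], [-0.42, -0.908, -0.002], [0.0, 0.002, -1.0]] 0.1
[[-0.    -0.96  -0.282  0.077]
 [ 1.    -0.    -0.    -0.001]
 [ 0.    -0.282  0.96  -0.183]
 [ 0.     0.     0.     1.   ]]
```

View pics/w0.png

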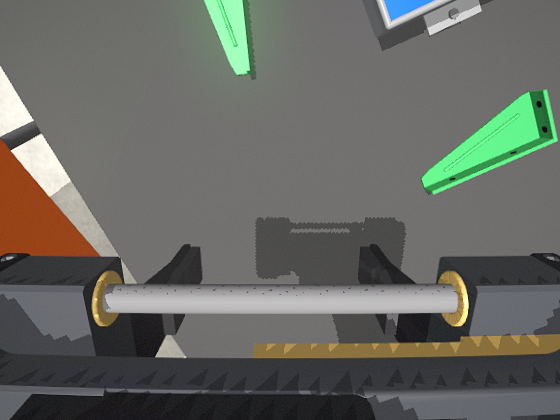

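That picture is still at the start pose, because every row must carry all the keys. It shows two green look-alikes and the tray corner. I'm redoing the move with full rows.

Call:
drive_tool --rows '[{"tx": 0,"ty": 0,"tz": -3.8,"ax": 0,"ay": 0,"az": -0.108,"claw": 4},{"tx": 0,"ty": 0,"tz": -3.8,"ax": 0,"ay": 0,"az": -0.108,"claw": 4},{"tx": 0,"ty": 0,"tz": -3.8,"ax": 0,"ay": 0,"az": -0.108,"claw": 4},{"tx": 0,"ty": 0,"tz": -3.8,"ax": 0,"ay": 0,"az": -0.108,"claw": 4},{"tx": 1.5,"ty": 3.6,"tz": -0.3,"ax": 0,"ay": 0,"az": 0,"claw": 4},{"tx": 1.5,"ty": 3.6,"tz": -0.3,"ax": 0,"ay": 0,"az": 0,"claw": 4},{"tx": 1.5,"ty": 3.6,"tz": -0.3,"ax": 0,"ay": 0,"az": 0,"claw": 4},{"tx": 1.5,"ty": 3.6,"tz": -0.3,"ax": 0,"ay": 0,"az": 0,"claw": 4},{"tx": 1.5,"ty": 3.6,"tz": -0.3,"ax": 0,"ay": 0,"az": 0,"claw": 4},{"tx": 1.5,"ty": 3.6,"tz": -0.3,"ax": 0,"ay": 0,"az": 0,"claw": 4}]'

```text
time_s: 0.98
tcp_pos: [0.352, 0.3493, 0.3709]
ee_rot: [[1.0, -0.0, -0.0], [-0.0, -1.0, -0.0], [-0.0, 0.0, -1.0]]
wrist_force: [0.8, 0.1, 0.1]
gripper_width: 0.467
gripper_force: 0.0
```

Call:
drive_tool --rows '[{"tx": 1.5,"ty": 3.6,"tz": -0.3,"ax": 0,"ay": 0,"az": 0,"claw": 4},{"tx": 1.5,"ty": 3.6,"tz": -0.3,"ax": 0,"ay": 0,"az": 0,"claw": 4},{"tx": 1.5,"ty": 3.6,"tz": -0.3,"ax": 0,"ay": 0,"az": 0,"claw": 4},{"tx": 1.5,"ty": 3.6,"tz": -0.3,"ax": 0,"ay": 0,"az": 0,"claw": 4},{"tx": 1.5,"ty": 3.6,"tz": -0.3,"ax": 0,"ay": 0,"az": 0,"claw": 4},{"tx": 1.5,"ty": 3.6,"tz": -0.3,"ax": 0,"ay": 0,"az": 0,"claw": 4},{"tx": 1.5,"ty": 3.6,"tz": -0.3,"ax": 0,"ay": 0,"az": 0,"claw": 4},{"tx": 1.5,"ty": 3.6,"tz": -0.3,"ax": 0,"ay": 0,"az": 0,"claw": 4},{"tx": 1.5,"ty": 3.0,"tz": 0,"ax": 0,"ay": 0,"az": 0,"claw": 4},{"tx": 0,"ty": 0,"tz": 0,"ax": 0,"ay": 0,"az": 0,"claw": 4}]'

```text
time_s: 1.82
tcp_pos: [0.488, 0.029, 0.3944]
ee_rot: [[1.0, -0.007, -0.001], [-0.007, -1.0, -0.001], [-0.001, 0.001, -1.0]]
wrist_force: [0.6, 0.9, -0.1]
gripper_width: 0.462
gripper_force: 0.0
```

```bash
python3 - <<'E'
from h import *
import pickle
s=sense();pickle.dump(s,open("pics/w1.pkl","wb"));a,d=save("wrist","w1")
print(s["tcp_pos"],s["ee_rot"].round(3).tolist(),s["time_s"])
E
```

```text
[0.48795364 0.0289882  0.39436406] [[1.0, -0.007, -0.001], [-0.007, -1.0, -0.001], [-0.001, 0.001, -1.0]] 1.8167
```

View pics/w1.png

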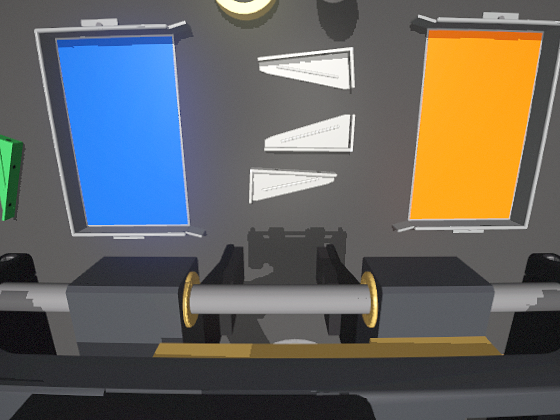

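Wrist view: B3 (right) has its heel corner at (353,48), B2 (left) at (353,151) and B1 (left) at (250,168). Blue is on the left (+y), orange on the right. Next I measure flange heights and heel lines from depth, checked against the scene camera.

```bash
cat >> h.py <<'E'
def cloud(name,d,st,roi):
    u0,v0,u1,v1=roi;p=camera_params(name);K=np.array(p["intrinsics"])
    vv,uu=np.mgrid[v0:v1,u0:u1];px=np.stack([uu.ravel(),vv.ravel()],1).astype(np.float32)
    n=cv2.undistortPoints(px[:,None],K,np.array([p["k1"],0,0,0.]))[:,0]
    z=d[v0:v1,u0:u1].ravel();P=np.c_[n*z[:,None],z];P=P[z>0]
    T=np.array(p["tool_from_camera"]);R=np.array(st["ee_rot"])
    return (P@T[:3,:3].T+T[:3,3])@R.T+st["tcp_pos"]
E
python3 - <<'E'
from h import *
import pickle
s=pickle.load(open("pics/w1.pkl","rb"));d=np.load("pics/w1.npy")
for n,roi in(("B3",(245,40,365,98)),("B2",(245,108,365,158)),("B1",(240,160,350,212))):
    P=cloud("wrist",d,s,roi);z=P[:,2]
    F=P[(z>.016)&(z<.04)]
    print(n,"bench",np.median(z[z<.003]).round(4),"top",np.percentile(F[:,2],[50,95]).round(4),len(F),"x",np.percentile(F[:,0],[1,99]).round(3),"y",np.percentile(F[:,1],[1,99]).round(3))
for n,pts in(("B3 c/n/h",[(353,49),(259,58),(352,88)]),("B2",[(353,151),(265,151),(354,115)]),("B1",[(250,169),(336,175),(250,202)])):
    print(n,[onz("wrist",p,.025,s)[:2].round(3).tolist() for p in pts])
print("blue",[onz("wrist",p,0,s)[:2].round(3).tolist() for p in[(57,37),(174,36),(189,225),(87,227)]])
print("orange",[onz("wrist",p,0,s)[:2].round(3).tolist() for p in[(429,38),(542,40),(511,222),(410,219)]])
# scene: height of B2 corner by triangulation
def tri(r1,r2):
    (o,d1),(q,d2)=r1,r2;t=np.linalg.lstsq(np.c_[d1,-d2],q-o,rcond=None)[0];a=o+d1*t[0];b=q+d2*t[1];return ((a+b)/2).round(4),np.linalg.norm(a-b).round(4)
# side crop B2 corner/heel: crop px (238,570)->
f=lambda x,y:(260+x/5,220+(y-250)/5)
for nm,w,c in(("B3 corner",(353,49),f(562,488)),("B2 heel end",(354,115),f(373,524)),("B1 corner",(250,169),f(150,298))):
    print(nm,tri(ray("wrist",w,s),ray("side",c)))
E
```

```text
B3 bench -0.0004 top [0.0241 0.0259] 487 x [0.613 0.669] y [-0.092  0.061]
B2 bench -0.0004 top [0.024  0.0258] 358 x [0.509 0.565] y [-0.095  0.054]
B1 bench -0.0006 top [0.024  0.0258] 351 x [0.421 0.478] y [-0.067  0.084]
B3 c/n/h [[0.668, -0.088], [0.655, 0.061], [0.609, -0.089]]
B2 [[0.508, -0.096], [0.509, 0.054], [0.567, -0.094]]
B1 [[0.478, 0.081], [0.467, -0.068], [0.42, 0.082]]
blue [[0.699, 0.397], [0.695, 0.2], [0.369, 0.202], [0.366, 0.401]]
orange [[0.69, -0.218], [0.691, -0.412], [0.369, -0.417], [0.377, -0.217]]
B3 corner (array([ 0.6688, -0.0878,  0.025 ]), np.float64(0.0024))
B2 heel end (array([ 0.5676, -0.0949,  0.0223]), np.float64(0.0014))
B1 corner (array([0.4781, 0.0808, 0.0213]), np.float64(0.0008))
```

Heights check out: flange tops at 25 mm from both depth and triangulation. Starting with B2, I'll grip its heel flange at (0.537, -0.093).

Call:
drive_tool --rows '[{"tx": 1.2,"ty": 3.0,"tz": 0,"ax": 0,"ay": 0,"az": 0,"claw": 4},{"tx": 1.2,"ty": 3.0,"tz": 0,"ax": 0,"ay": 0,"az": 0,"claw": 4},{"tx": 1.2,"ty": 3.0,"tz": 0,"ax": 0,"ay": 0,"az": 0,"claw": 4},{"tx": 1.2,"ty": 3.0,"tz": 0,"ax": 0,"ay": 0,"az": 0,"claw": 4},{"tx": 0,"ty": 0,"tz": 4,"ax": 0,"ay": 0,"az": 0,"claw": 4},{"tx": 0,"ty": 0,"tz": 4,"ax": 0,"ay": 0,"az": 0,"claw": 4},{"tx": 0,"ty": 0,"tz": 4,"ax": 0,"ay": 0,"az": 0,"claw": 4},{"tx": 0,"ty": 0,"tz": 4,"ax": 0,"ay": 0,"az": 0,"claw": 4},{"tx": 0,"ty": 0,"tz": 4,"ax": 0,"ay": 0,"az": 0,"claw": 4},{"tx": 0,"ty": 0,"tz": 4,"ax": 0,"ay": 0,"az": 0,"claw": 4}]'

```text
time_s: 2.7
tcp_pos: [0.534, -0.0857, 0.1534]
ee_rot: [[1.0, 0.001, 0.001], [0.001, -1.0, 0.0], [0.001, -0.0, -1.0]]
wrist_force: [0.8, -0.1, -0.2]
gripper_width: 0.459
gripper_force: 0.0
```

Call:
drive_tool --rows '[{"tx": 0,"ty": 0,"tz": 4,"ax": 0,"ay": 0,"az": 0,"claw": 4},{"tx": 0,"ty": 0,"tz": 4,"ax": 0,"ay": 0,"az": 0,"claw": 4},{"tx": 0,"ty": 0,"tz": 2,"ax": 0,"ay": 0,"az": 0,"claw": 4},{"tx": 0,"ty": 0,"tz": 0,"ax": 0,"ay": 0,"az": 0,"claw": 4},{"tx": 0,"ty": 0,"tz": 0,"ax": 0,"ay": 0,"az": 0,"claw": 4}]'

```text
time_s: 3.12
tcp_pos: [0.5343, -0.0862, 0.0545]
ee_rot: [[1.0, 0.001, -0.002], [0.001, -1.0, -0.001], [-0.002, 0.001, -1.0]]
wrist_force: [-0.0, 0.4, -0.1]
gripper_width: 0.458
gripper_force: 0.0
```

```bash
python3 - <<'E'
from h import *
s=sense();p=np.array(s["tcp_pos"]);print(p,s["ee_rot"].round(4).tolist(),s["time_s"])
# spray can position from initial views: yellow cap centroid triangulated
r=[]
for n,f in(("scene","s0"),("side","d0")):
    h=cv2.cvtColor(cv2.imread(f"pics/{f}.png"),cv2.COLOR_BGR2HSV);m=cv2.inRange(h,(22,150,150),(32,255,255));roi=np.zeros_like(m)
    if n=="scene":roi[170:200,165:200]=1
    else:roi[200:228,400:435]=1
    ys,xs=np.nonzero(m*roi);r.append(ray(n,(xs.mean(),ys.mean())))
(o,d1),(q,d2)=r;t=np.linalg.lstsq(np.c_[d1,-d2],q-o,rcond=None)[0];print("cap",o+d1*t[0],q+d2*t[1])
E
```

```text
[ 0.53429436 -0.08617111  0.05447512] [[1.0, 0.0008, -0.0022], [0.0008, -1.0, -0.0007], [-0.0022, 0.0007, -1.0]] 3.1167
cap [ 0.7718302  -0.06833216  0.16832024] [ 0.77304693 -0.06879344  0.16852555]
```

Call:
drive_tool --rows '[{"tx": 0,"ty": 0.6,"tz": 2.2,"ax": 0,"ay": 0,"az": 0,"claw": 4},{"tx": 0,"ty": 0,"tz": 2.2,"ax": 0,"ay": 0,"az": 0,"claw": 4},{"tx": 0,"ty": 0,"tz": 0,"ax": 0,"ay": 0,"az": 0,"claw": 4},{"tx": 0,"ty": 0,"tz": 0,"ax": 0,"ay": 0,"az": 0,"claw": 0},{"tx": 0,"ty": 0,"tz": 0,"ax": 0,"ay": 0,"az": 0,"claw": 0},{"tx": 0,"ty": 0,"tz": 0,"ax": 0,"ay": 0,"az": 0,"claw": 0},{"tx": 0,"ty": 0,"tz": 0,"ax": 0,"ay": 0,"az": 0,"claw": 0},{"tx": 0,"ty": 0,"tz": 0,"ax": 0,"ay": 0,"az": 0,"claw": 0}]'

```text
time_s: 3.78
tcp_pos: [0.5353, -0.0927, 0.0121]
ee_rot: [[1.0, -0.001, 0.002], [-0.001, -1.0, 0.0], [0.002, -0.0, -1.0]]
wrist_force: [-0.1, -0.7, -0.5]
gripper_width: 0.167
gripper_force: 0.0
```

Call:
drive_tool --rows '[{"tx": 0,"ty": 0,"tz": 0,"ax": 0,"ay": 0,"az": 0,"claw": 0},{"tx": 0,"ty": 0,"tz": 0,"ax": 0,"ay": 0,"az": 0,"claw": 0},{"tx": 0,"ty": 0,"tz": 0,"ax": 0,"ay": 0,"az": 0,"claw": 0},{"tx": 0,"ty": 0,"tz": 0,"ax": 0,"ay": 0,"az": 0,"claw": 0}]'

```text
time_s: 4.12
tcp_pos: [0.5345, -0.0929, 0.011]
ee_rot: [[1.0, -0.001, -0.0], [-0.001, -1.0, -0.0], [-0.0, 0.0, -1.0]]
wrist_force: [-0.3, 0.4, 0.2]
gripper_width: 0.008
gripper_force: 0.0
```

The fingers closed to almost nothing, so the flange isn't between them. I'll look from the side camera.

```bash
python3 - <<'E'
from h import *
import pickle
s=sense();print(s["gripper_width"],s["gripper_force"])
a,d=save("side","d1");w,_=save("wrist","w2")
A=cv2.resize(a[190:310,240:400,::-1],(640,480),interpolation=cv2.INTER_CUBIC)
o=np.zeros((600,800,3),np.uint8);o[:480,:640]=A
o[390:600,520:800]=cv2.resize(w[:,:,::-1],(280,210));cv2.imwrite("pics/c1.png",o)
E
```

```text
0.007697072180952981 0.0
```

View pics/c1.png

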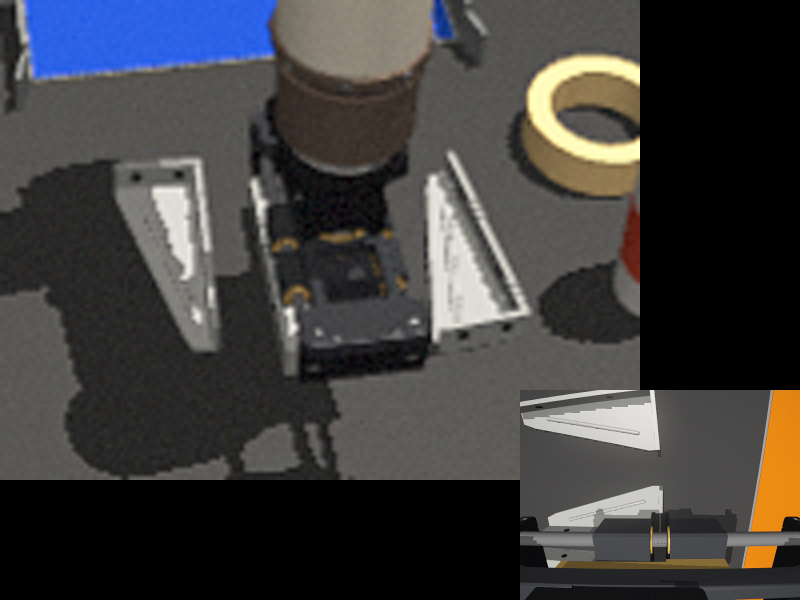

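The heel flange sits between the fingers, but the pads are 19 mm behind the tips and close above it. I'll reopen and go down about 5 mm.

Call:
drive_tool --rows '[{"tx": 0,"ty": 0,"tz": 0,"ax": 0,"ay": 0,"az": 0,"claw": 2},{"tx": 0,"ty": 0,"tz": 0,"ax": 0,"ay": 0,"az": 0,"claw": 2},{"tx": 0,"ty": 0,"tz": 0,"ax": 0,"ay": 0,"az": 0,"claw": 2},{"tx": 0,"ty": 0,"tz": 0,"ax": 0,"ay": 0,"az": 0,"claw": 2},{"tx": 0,"ty": 0,"tz": 0.2,"ax": 0,"ay": 0,"az": 0,"claw": 2},{"tx": 0,"ty": 0,"tz": 0.2,"ax": 0,"ay": 0,"az": 0,"claw": 2},{"tx": 0,"ty": 0,"tz": 0.0,"ax": 0,"ay": 0,"az": 0,"claw": 2},{"tx": 0,"ty": 0,"tz": 0,"ax": 0,"ay": 0,"az": 0,"claw": 2}]'

```text
time_s: 4.88
tcp_pos: [0.5344, -0.0929, 0.0067]
ee_rot: [[1.0, -0.001, -0.001], [-0.001, -1.0, -0.0], [-0.001, 0.0, -1.0]]
wrist_force: [0.0, 0.4, -0.5]
gripper_width: 0.226
gripper_force: 0.0
```

Call:
drive_tool --rows '[{"tx": 0,"ty": 0,"tz": 0,"ax": 0,"ay": 0,"az": 0,"claw": 0},{"tx": 0,"ty": 0,"tz": 0,"ax": 0,"ay": 0,"az": 0,"claw": 0},{"tx": 0,"ty": 0,"tz": 0,"ax": 0,"ay": 0,"az": 0,"claw": 0},{"tx": 0,"ty": 0,"tz": 0,"ax": 0,"ay": 0,"az": 0,"claw": 0},{"tx": 0,"ty": 0,"tz": 0,"ax": 0,"ay": 0,"az": 0,"claw": 0},{"tx": 0,"ty": 0,"tz": 0,"ax": 0,"ay": 0,"az": 0,"claw": 0}]'

```text
time_s: 5.38
tcp_pos: [0.5346, -0.0928, 0.007]
ee_rot: [[1.0, -0.001, 0.0], [-0.001, -1.0, 0.0], [0.0, -0.0, -1.0]]
wrist_force: [0.6, 0.4, 0.1]
gripper_width: 0.006
gripper_force: 0.0
```

Call:
drive_tool --rows '[{"tx": 0,"ty": -0.5,"tz": 0,"ax": 0,"ay": 0,"az": 0,"claw": 0},{"tx": 0,"ty": -0.5,"tz": 0,"ax": 0,"ay": 0,"az": 0,"claw": 0},{"tx": 0,"ty": -0.5,"tz": 0,"ax": 0,"ay": 0,"az": 0,"claw": 0},{"tx": 0,"ty": -0.5,"tz": 0,"ax": 0,"ay": 0,"az": 0,"claw": 0},{"tx": 0,"ty": -0.5,"tz": 0,"ax": 0,"ay": 0,"az": 0,"claw": 0},{"tx": 0,"ty": -0.5,"tz": 0,"ax": 0,"ay": 0,"az": 0,"claw": 0}]'

```text
time_s: 5.88
tcp_pos: [0.5346, -0.0621, 0.007]
ee_rot: [[1.0, -0.0, 0.0], [-0.0, -1.0, 0.0], [0.0, -0.0, -1.0]]
wrist_force: [0.3, -0.0, 0.2]
gripper_width: 0.004
gripper_force: 0.0
```

```bash
python3 - <<'E'
from h import *
import pickle
s=sense();print(s["tcp_pos"],s["gripper_width"],s["wrist_force"])
w,d=save("wrist","w3");pickle.dump(s,open("pics/w3.pkl","wb"))
a,_=save("side","d3")
o=np.zeros((600,800,3),np.uint8);o[:300,:400]=cv2.resize(a[200:290,260:380,::-1],(400,300),interpolation=cv2.INTER_CUBIC)
o[300:,:]=cv2.resize(w[110:320,140:420,::-1],(800,600))[0:600:2] if 0 else cv2.resize(w[150:290,140:513,::-1],(800,300),interpolation=cv2.INTER_CUBIC)
cv2.imwrite("pics/c2.png",o)
E
```

```text
[ 0.53460179 -0.06213512  0.00697558] 0.003704559238360141 [ 0.25455515 -0.04760085  0.19757405]
```

View pics/c2.png

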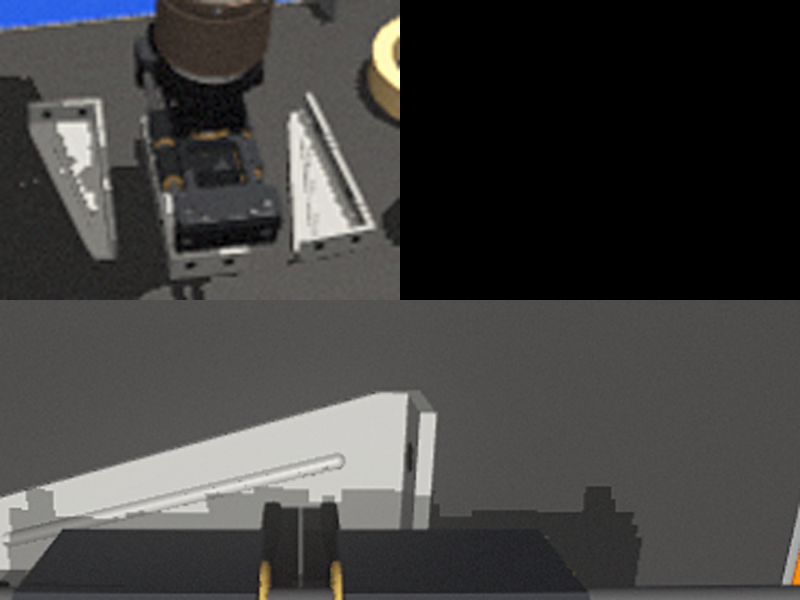

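```bash
python3 - <<'E'
from h import *
import pickle
s=pickle.load(open("pics/w3.pkl","rb"));d=np.load("pics/w3.npy")
P=cloud("wrist",d,s,(320,190,345,250));z=P[:,2];F=P[(z>.016)&(z<.035)]
print("heel flange x",np.percentile(F[:,0],[1,99]).round(4),"y",np.percentile(F[:,1],[2,50,98]).round(4),"z",np.percentile(F[:,2],[50,95]).round(4))
G=cloud("wrist",d,s,(264,240,298,300));G=G[G[:,2]<.3]
for r in (246,250,255,260,265,270,280,290):
    q=cloud("wrist",d,s,(262,r,300,r+1));print(r,[ (q[i]-s["tcp_pos"]).round(4).tolist() for i in(4,14,20,30)])
E
```

```text
heel flange x [0.5402 0.5683] y [-0.0947 -0.0921 -0.0906] z [0.024  0.0252]
246 [[0.0114, 0.008, 0.0245], [0.0096, 0.0028, 0.0201], [0.0099, -0.0005, 0.0208], [0.0113, -0.0058, 0.0241]]
250 [[0.0115, 0.0078, 0.03], [0.0103, 0.0027, 0.0272], [0.0099, -0.0004, 0.0264], [0.0114, -0.0056, 0.0297]]
255 [[0.0111, 0.0071, 0.0355], [0.0099, 0.0021, 0.0327], [0.01, -0.0009, 0.033], [0.0116, -0.0058, 0.0366]]
260 [[0.0114, 0.0073, 0.0419], [0.0095, 0.0026, 0.0377], [0.0099, -0.0004, 0.0387], [0.0117, -0.0051, 0.0425]]
265 [[0.011, 0.0072, 0.0464], [0.0099, 0.0025, 0.0441], [0.0096, -0.0003, 0.0436], [0.0115, -0.0049, 0.0475]]
270 [[0.0112, 0.0069, 0.0519], [0.01, 0.0025, 0.0496], [0.01, -0.0003, 0.0496], [0.0095, -0.0049, 0.0486]]
280 [[0.0112, 0.0065, 0.0611], [0.0095, 0.0024, 0.058], [0.0095, -0.0002, 0.058], [0.0109, -0.0044, 0.0606]]
290 [[0.0323, 0.0045, 0.1056], [0.0328, 0.0017, 0.1065], [0.0328, 0.0001, 0.1065], [0.0329, -0.0025, 0.1067]]
```

The bracket did not move. The depth rows show the finger tips end about 20 mm above the reported TCP (world z ≈ 0.027), so the fingers passed over the flange. I'll go back to y = -0.093 and descend in small steps, watching the force.

Call:
drive_tool --rows '[{"tx": 0,"ty": 0,"tz": -1,"ax": 0,"ay": 0,"az": 0,"claw": 4},{"tx": 0,"ty": 1.0,"tz": 0,"ax": 0,"ay": 0,"az": 0,"claw": 4},{"tx": 0,"ty": 1.0,"tz": 0,"ax": 0,"ay": 0,"az": 0,"claw": 4},{"tx": 0,"ty": 1.1,"tz": 0,"ax": 0,"ay": 0,"az": 0,"claw": 4},{"tx": 0,"ty": 0,"tz": 0,"ax": 0,"ay": 0,"az": 0,"claw": 4},{"tx": 0,"ty": 0,"tz": 0,"ax": 0,"ay": 0,"az": 0,"claw": 4}]'

```text
time_s: 6.48
tcp_pos: [0.5342, -0.0952, 0.0168]
ee_rot: [[1.0, -0.003, -0.0], [-0.003, -1.0, 0.0], [-0.0, 0.0, -1.0]]
wrist_force: [0.5, 0.1, 0.3]
gripper_width: 0.368
gripper_force: 0.0
```

Call:
drive_tool --rows '[{"tx": 0,"ty": 0,"tz": 0.5,"ax": 0,"ay": 0,"az": 0,"claw": 4},{"tx": 0,"ty": 0,"tz": 0.5,"ax": 0,"ay": 0,"az": 0,"claw": 4},{"tx": 0,"ty": 0,"tz": 0.4,"ax": 0,"ay": 0,"az": 0,"claw": 4},{"tx": 0,"ty": 0,"tz": 0.3,"ax": 0,"ay": 0,"az": 0,"claw": 4},{"tx": 0,"ty": 0,"tz": 0.3,"ax": 0,"ay": 0,"az": 0,"claw": 4},{"tx": 0,"ty": 0,"tz": 0.2,"ax": 0,"ay": 0,"az": 0,"claw": 4},{"tx": 0,"ty": 0,"tz": 0,"ax": 0,"ay": 0,"az": 0,"claw": 4}]'

```text
time_s: 7.07
tcp_pos: [0.5342, -0.0937, -0.0057]
ee_rot: [[1.0, -0.001, -0.001], [-0.001, -1.0, -0.0], [-0.001, 0.0, -1.0]]
wrist_force: [-0.4, -0.3, -0.6]
gripper_width: 0.459
gripper_force: 0.0
```

TCP z is now negative with no contact, which confirms the tips sit about 20 mm above the reported point. I'll go 5 mm lower and close.

Call:
drive_tool --rows '[{"tx": 0,"ty": 0,"tz": 0.3,"ax": 0,"ay": 0,"az": 0,"claw": 4},{"tx": 0,"ty": 0,"tz": 0.2,"ax": 0,"ay": 0,"az": 0,"claw": 4},{"tx": 0,"ty": 0,"tz": 0,"ax": 0,"ay": 0,"az": 0,"claw": 0},{"tx": 0,"ty": 0,"tz": 0,"ax": 0,"ay": 0,"az": 0,"claw": 0},{"tx": 0,"ty": 0,"tz": 0,"ax": 0,"ay": 0,"az": 0,"claw": 0},{"tx": 0,"ty": 0,"tz": 0,"ax": 0,"ay": 0,"az": 0,"claw": 0},{"tx": 0,"ty": 0,"tz": 0,"ax": 0,"ay": 0,"az": 0,"claw": 0},{"tx": 0,"ty": 0,"tz": 0,"ax": 0,"ay": 0,"az": 0,"claw": 0},{"tx": 0,"ty": 0,"tz": 0,"ax": 0,"ay": 0,"az": 0,"claw": 0},{"tx": 0,"ty": 0,"tz": 0,"ax": 0,"ay": 0,"az": 0,"claw": 0}]'

```text
time_s: 7.9
tcp_pos: [0.5348, -0.0938, -0.01]
ee_rot: [[1.0, -0.001, 0.001], [-0.001, -1.0, 0.0], [0.001, -0.0, -1.0]]
wrist_force: [0.1, 0.5, 0.6]
gripper_width: 0.043
gripper_force: 30.0
```

Gripped at 3.7 mm and 30 N. Now sliding B2 into blue (+0.317 m).

Call:
drive_tool --rows '[{"tx": 0,"ty": -1,"tz": 0,"ax": 0,"ay": 0,"az": 0,"claw": 0},{"tx": 0,"ty": -1.8,"tz": 0,"ax": 0,"ay": 0,"az": 0,"claw": 0},{"tx": 0,"ty": -2,"tz": 0,"ax": 0,"ay": 0,"az": 0,"claw": 0},{"tx": 0,"ty": -2,"tz": 0,"ax": 0,"ay": 0,"az": 0,"claw": 0},{"tx": 0,"ty": -2,"tz": 0,"ax": 0,"ay": 0,"az": 0,"claw": 0},{"tx": 0,"ty": -2,"tz": 0,"ax": 0,"ay": 0,"az": 0,"claw": 0},{"tx": 0,"ty": -2,"tz": 0,"ax": 0,"ay": 0,"az": 0,"claw": 0},{"tx": 0,"ty": -2,"tz": 0,"ax": 0,"ay": 0,"az": 0,"claw": 0},{"tx": 0,"ty": -2,"tz": 0,"ax": 0,"ay": 0,"az": 0,"claw": 0},{"tx": 0,"ty": -1,"tz": 0,"ax": 0,"ay": 0,"az": 0,"claw": 0}]'

```text
time_s: 8.73
tcp_pos: [0.5346, 0.086, -0.01]
ee_rot: [[1.0, 0.001, 0.0], [0.001, -1.0, -0.0], [0.0, 0.0, -1.0]]
wrist_force: [0.1, -2.6, 1.1]
gripper_width: 0.044
gripper_force: 30.0
```

Call:
drive_tool --rows '[{"tx": 0,"ty": -1.5,"tz": 0,"ax": 0,"ay": 0,"az": 0,"claw": 0},{"tx": 0,"ty": -2,"tz": 0,"ax": 0,"ay": 0,"az": 0,"claw": 0},{"tx": 0,"ty": -2,"tz": 0,"ax": 0,"ay": 0,"az": 0,"claw": 0},{"tx": 0,"ty": -2,"tz": 0,"ax": 0,"ay": 0,"az": 0,"claw": 0},{"tx": 0,"ty": -2,"tz": 0,"ax": 0,"ay": 0,"az": 0,"claw": 0},{"tx": 0,"ty": -2,"tz": 0,"ax": 0,"ay": 0,"az": 0,"claw": 0},{"tx": 0,"ty": -1.5,"tz": 0,"ax": 0,"ay": 0,"az": 0,"claw": 0},{"tx": 0,"ty": -0.8,"tz": 0,"ax": 0,"ay": 0,"az": 0,"claw": 0},{"tx": 0,"ty": 0,"tz": 0,"ax": 0,"ay": 0,"az": 0,"claw": 0},{"tx": 0,"ty": 0,"tz": 0,"ax": 0,"ay": 0,"az": 0,"claw": 0}]'

```text
time_s: 9.57
tcp_pos: [0.5351, 0.2232, -0.0099]
ee_rot: [[1.0, -0.0, 0.001], [-0.0, -1.0, 0.002], [0.001, -0.002, -1.0]]
wrist_force: [-0.9, 2.0, 0.5]
gripper_width: 0.042
gripper_force: 30.0
```

Call:
drive_tool --rows '[{"tx": 0,"ty": 0,"tz": 0,"ax": 0,"ay": 0,"az": 0,"claw": 3},{"tx": 0,"ty": 0,"tz": 0,"ax": 0,"ay": 0,"az": 0,"claw": 3},{"tx": 0,"ty": 0,"tz": 0,"ax": 0,"ay": 0,"az": 0,"claw": 3},{"tx": 0,"ty": 0,"tz": -2.5,"ax": 0,"ay": 0,"az": 0,"claw": 3},{"tx": 0,"ty": 0,"tz": -4,"ax": 0,"ay": 0,"az": 0,"claw": 4},{"tx": -2.1,"ty": 3.5,"tz": 0,"ax": 0,"ay": 0,"az": 0,"claw": 4},{"tx": -2.1,"ty": 3.5,"tz": 0,"ax": 0,"ay": 0,"az": 0,"claw": 4},{"tx": -2.1,"ty": 3.5,"tz": 0,"ax": 0,"ay": 0,"az": 0,"claw": 4},{"tx": -2.1,"ty": 3.5,"tz": 0,"ax": 0,"ay": 0,"az": 0,"claw": 4},{"tx": 0,"ty": 0.2,"tz": 0,"ax": 0,"ay": 0,"az": 0.073,"claw": 4}]'

```text
time_s: 10.4
tcp_pos: [0.4438, 0.0742, 0.0541]
ee_rot: [[0.997, -0.081, -0.008], [-0.081, -0.997, -0.002], [-0.007, 0.003, -1.0]]
wrist_force: [0.5, 0.4, 0.9]
gripper_width: 0.463
gripper_force: 0.0
```

Call:
drive_tool --rows '[{"tx": 0,"ty": 0,"tz": 2.0,"ax": 0,"ay": 0,"az": 0,"claw": 4},{"tx": 0,"ty": 0,"tz": 0,"ax": 0,"ay": 0,"az": 0,"claw": 4},{"tx": 0,"ty": 0,"tz": 0,"ax": 0,"ay": 0,"az": 0,"claw": 4}]'

```text
time_s: 10.65
tcp_pos: [0.45, 0.0793, 0.0346]
ee_rot: [[0.997, -0.074, -0.002], [-0.074, -0.997, -0.001], [-0.002, 0.001, -1.0]]
wrist_force: [0.7, 0.5, -0.9]
gripper_width: 0.46
gripper_force: 0.0
```

```bash
python3 - <<'E'
from h import *
import pickle
s=sense();w,d=save("wrist","w4");print(s["tcp_pos"],s["ee_rot"].round(3).tolist())
# whole-image cloud: flange-height points near B1 and B2
P=cloud("wrist",d,s,(0,0,560,240));z=P[:,2]
F=P[(z>.016)&(z<.03)]
for n,x0,x1,y0,y1 in(("B1",.41,.49,-.08,.1),("B2",.495,.58,.21,.39)):
    Q=F[(F[:,0]>x0)&(F[:,0]<x1)&(F[:,1]>y0)&(F[:,1]<y1)];print(n,len(Q),np.percentile(Q[:,:2],[1,99],axis=0).round(4).tolist() if len(Q) else "")
    if n=="B1":
        for a in(.43,.44,.45,.46,.47):
            q=Q[(abs(Q[:,0]-a)<.005)&(Q[:,1]>.06)];print(a,len(q),q[:,1].mean().round(4) if len(q) else "")
E
```

```text
[0.44996772 0.07929698 0.03455321] [[0.997, -0.074, -0.002], [-0.074, -0.997, -0.001], [-0.002, 0.001, -1.0]]
B1 2404 [[0.4544, -0.0667], [0.4779, 0.0816]]
0.43 0 
0.44 0 
0.45 29 0.0806
0.46 96 0.0802
0.47 179 0.0744
B2 1955 [[0.509, 0.2205], [0.568, 0.2487]]
```

B2's heel is at y = 0.2205, inside the tray. Now gripping B1.

Call:
drive_tool --rows '[{"tx": 0,"ty": 0,"tz": 1.5,"ax": 0,"ay": 0,"az": 0,"claw": 4},{"tx": 0,"ty": 0,"tz": 1.5,"ax": 0,"ay": 0,"az": 0,"claw": 4},{"tx": 0,"ty": 0,"tz": 1.0,"ax": 0,"ay": 0,"az": 0,"claw": 4},{"tx": 0,"ty": 0,"tz": 0.4,"ax": 0,"ay": 0,"az": 0,"claw": 4},{"tx": 0,"ty": 0,"tz": 0,"ax": 0,"ay": 0,"az": 0,"claw": 0},{"tx": 0,"ty": 0,"tz": 0,"ax": 0,"ay": 0,"az": 0,"claw": 0},{"tx": 0,"ty": 0,"tz": 0,"ax": 0,"ay": 0,"az": 0,"claw": 0},{"tx": 0,"ty": 0,"tz": 0,"ax": 0,"ay": 0,"az": 0,"claw": 0},{"tx": 0,"ty": 0,"tz": 0,"ax": 0,"ay": 0,"az": 0,"claw": 0},{"tx": 0,"ty": 0,"tz": 0,"ax": 0,"ay": 0,"az": 0,"claw": 0}]'

```text
time_s: 11.53
tcp_pos: [0.451, 0.0804, -0.0086]
ee_rot: [[0.997, -0.074, 0.001], [-0.074, -0.997, 0.0], [0.001, -0.001, -1.0]]
wrist_force: [0.1, 1.3, 0.3]
gripper_width: 0.091
gripper_force: 0.0
```

Call:
drive_tool --rows '[{"tx": 0,"ty": 0,"tz": 0,"ax": 0,"ay": 0,"az": 0,"claw": 0},{"tx": 0,"ty": 0,"tz": 0,"ax": 0,"ay": 0,"az": 0,"claw": 0},{"tx": 0,"ty": 0,"tz": 0,"ax": 0,"ay": 0,"az": 0,"claw": 0}]'

```text
time_s: 11.78
tcp_pos: [0.4508, 0.0801, -0.0087]
ee_rot: [[0.997, -0.073, 0.0], [-0.073, -0.997, -0.0], [0.0, 0.0, -1.0]]
wrist_force: [-1.0, -1.7, 3.1]
gripper_width: 0.044
gripper_force: 30.0
```

Call:
drive_tool --rows '[{"tx": 0,"ty": 0,"tz": 0,"ax": 0,"ay": 0,"az": -0.037,"claw": 0},{"tx": 0,"ty": 0,"tz": 0,"ax": 0,"ay": 0,"az": -0.036,"claw": 0},{"tx": -0.1,"ty": -1.0,"tz": 0,"ax": 0,"ay": 0,"az": 0,"claw": 0},{"tx": -0.1,"ty": -2,"tz": 0,"ax": 0,"ay": 0,"az": 0,"claw": 0},{"tx": -0.1,"ty": -2,"tz": 0,"ax": 0,"ay": 0,"az": 0,"claw": 0},{"tx": -0.1,"ty": -2,"tz": 0,"ax": 0,"ay": 0,"az": 0,"claw": 0},{"tx": -0.1,"ty": -2,"tz": 0,"ax": 0,"ay": 0,"az": 0,"claw": 0},{"tx": 0,"ty": -2,"tz": 0,"ax": 0,"ay": 0,"az": 0,"claw": 0},{"tx": 0,"ty": -2,"tz": 0,"ax": 0,"ay": 0,"az": 0,"claw": 0},{"tx": 0,"ty": -1.5,"tz": 0,"ax": 0,"ay": 0,"az": 0,"claw": 0}]'

```text
time_s: 12.62
tcp_pos: [0.445, 0.2245, -0.0087]
ee_rot: [[1.0, -0.001, -0.002], [-0.001, -1.0, -0.003], [-0.002, 0.003, -1.0]]
wrist_force: [0.3, -7.4, 8.1]
gripper_width: 0.04
gripper_force: 30.0
```

Call:
drive_tool --rows '[{"tx": 0,"ty": -1.5,"tz": 0,"ax": 0,"ay": 0,"az": 0,"claw": 0},{"tx": 0,"ty": -2,"tz": 0,"ax": 0,"ay": 0,"az": 0,"claw": 0},{"tx": 0,"ty": -2,"tz": 0,"ax": 0,"ay": 0,"az": 0,"claw": 0},{"tx": 0,"ty": -2,"tz": 0,"ax": 0,"ay": 0,"az": 0,"claw": 0},{"tx": 0,"ty": -2,"tz": 0,"ax": 0,"ay": 0,"az": 0,"claw": 0},{"tx": 0,"ty": -2,"tz": 0,"ax": 0,"ay": 0,"az": 0,"claw": 0},{"tx": 0,"ty": -2,"tz": 0,"ax": 0,"ay": 0,"az": 0,"claw": 0},{"tx": 0,"ty": 0,"tz": 0,"ax": 0,"ay": 0,"az": 0,"claw": 0},{"tx": 0,"ty": 0,"tz": 0,"ax": 0,"ay": 0,"az": 0,"claw": 0}]'

```text
time_s: 13.37
tcp_pos: [0.4466, 0.3625, -0.0086]
ee_rot: [[1.0, 0.0, 0.002], [0.0, -1.0, 0.004], [0.002, -0.004, -1.0]]
wrist_force: [-0.8, 3.7, 1.2]
gripper_width: 0.041
gripper_force: 30.0
```

Call:
drive_tool --rows '[{"tx": 0,"ty": -0.4,"tz": 0,"ax": 0,"ay": 0,"az": 0,"claw": 0},{"tx": 0,"ty": 0,"tz": 0,"ax": 0,"ay": 0,"az": 0,"claw": 0},{"tx": 0,"ty": 0,"tz": 0,"ax": 0,"ay": 0,"az": 0,"claw": 1.6},{"tx": 0,"ty": 0,"tz": 0,"ax": 0,"ay": 0,"az": 0,"claw": 1.6},{"tx": 0,"ty": 0,"tz": 0,"ax": 0,"ay": 0,"az": 0,"claw": 1.6},{"tx": 0,"ty": 0,"tz": -2,"ax": 0,"ay": 0,"az": 0,"claw": 1.6},{"tx": 0,"ty": 0,"tz": -4,"ax": 0,"ay": 0,"az": 0,"claw": 1.6},{"tx": 0,"ty": 0,"tz": -4,"ax": 0,"ay": 0,"az": 0,"claw": 4},{"tx": 0,"ty": 0,"tz": -4,"ax": 0,"ay": 0,"az": 0,"claw": 4},{"tx": 0,"ty": 0,"tz": -4,"ax": 0,"ay": 0,"az": 0,"claw": 4}]'

```text
time_s: 14.2
tcp_pos: [0.4454, 0.3634, 0.1724]
ee_rot: [[1.0, -0.001, -0.001], [-0.001, -1.0, -0.001], [-0.001, 0.001, -1.0]]
wrist_force: [0.7, 0.5, -0.3]
gripper_width: 0.328
gripper_force: 0.0
```

```bash
python3 - <<'E'
from h import *
s=sense();print(s["joints"].round(1),s["tcp_pos"],s["ee_rot"].round(3)[:,0])
E
```

```text
[ 55.3  18.5  -9.2  -0.  -62.4  34.6] [0.44535843 0.36342516 0.17235494] [ 1.    -0.001 -0.001]
```

Yaw = J1 + J6 − 90. For B3 I'll flip the tool half a turn, so the wrist camera side stays away from the spray can at x ≈ 0.77. Move over high first, then turn.

Call:
drive_tool --rows '[{"tx": 1.6,"ty": 3.7,"tz": -0.8,"ax": 0,"ay": 0,"az": 0,"claw": 4},{"tx": 1.6,"ty": 3.7,"tz": -0.8,"ax": 0,"ay": 0,"az": 0,"claw": 4},{"tx": 1.6,"ty": 3.7,"tz": -0.8,"ax": 0,"ay": 0,"az": 0,"claw": 4},{"tx": 1.6,"ty": 3.7,"tz": -0.8,"ax": 0,"ay": 0,"az": 0,"claw": 4},{"tx": 1.6,"ty": 3.7,"tz": -0.8,"ax": 0,"ay": 0,"az": 0,"claw": 4},{"tx": 1.6,"ty": 3.7,"tz": -0.8,"ax": 0,"ay": 0,"az": 0,"claw": 4},{"tx": 1.6,"ty": 3.7,"tz": -0.8,"ax": 0,"ay": 0,"az": 0,"claw": 4},{"tx": 1.6,"ty": 3.7,"tz": -0.8,"ax": 0,"ay": 0,"az": 0,"claw": 4},{"tx": 1.6,"ty": 3.7,"tz": -0.4,"ax": 0,"ay": 0,"az": 0,"claw": 4},{"tx": 1.6,"ty": 3.7,"tz": 0,"ax": 0,"ay": 0,"az": 0,"claw": 4}]'

```text
time_s: 15.03
tcp_pos: [0.6062, -0.0079, 0.2398]
ee_rot: [[1.0, -0.001, 0.001], [-0.001, -1.0, 0.0], [0.001, -0.0, -1.0]]
wrist_force: [-0.1, 0.6, 0.1]
gripper_width: 0.462
gripper_force: 0.0
```

Call:
drive_tool --rows '[{"tx": 1.6,"ty": 3.7,"tz": 0,"ax": 0,"ay": 0,"az": 0,"claw": 4},{"tx": 1.6,"ty": 3.7,"tz": 0,"ax": 0,"ay": 0,"az": 0,"claw": 4},{"tx": 0,"ty": 0,"tz": 0,"ax": 0,"ay": 0,"az": 0.1175,"claw": 4},{"tx": 0,"ty": 0,"tz": 0,"ax": 0,"ay": 0,"az": 0.1175,"claw": 4},{"tx": 0,"ty": 0,"tz": 0,"ax": 0,"ay": 0,"az": 0.1175,"claw": 4},{"tx": 0,"ty": 0,"tz": 0,"ax": 0,"ay": 0,"az": 0.1175,"claw": 4},{"tx": 0,"ty": 0,"tz": 0,"ax": 0,"ay": 0,"az": 0.1175,"claw": 4},{"tx": 0,"ty": 0,"tz": 0,"ax": 0,"ay": 0,"az": 0.1175,"claw": 4},{"tx": 0,"ty": 0,"tz": 0,"ax": 0,"ay": 0,"az": 0.1175,"claw": 4},{"tx": 0,"ty": 0,"tz": 0,"ax": 0,"ay": 0,"az": 0.1175,"claw": 4}]'

```text
time_s: 15.87
tcp_pos: [0.637, -0.08, 0.2381]
ee_rot: [[0.584, -0.812, -0.002], [-0.812, -0.584, 0.0], [-0.001, 0.001, -1.0]]
wrist_force: [-0.0, -0.1, 0.5]
gripper_width: 0.462
gripper_force: 0.0
```

Call:
drive_tool --rows '[{"tx": 0,"ty": 0,"tz": 0,"ax": 0,"ay": 0,"az": 0.1175,"claw": 4},{"tx": 0,"ty": 0,"tz": 0,"ax": 0,"ay": 0,"az": 0.1175,"claw": 4},{"tx": 0,"ty": 0,"tz": 0,"ax": 0,"ay": 0,"az": 0.1175,"claw": 4},{"tx": 0,"ty": 0,"tz": 0,"ax": 0,"ay": 0,"az": 0.1175,"claw": 4},{"tx": 0,"ty": 0,"tz": 0,"ax": 0,"ay": 0,"az": 0.1175,"claw": 4},{"tx": 0,"ty": 0,"tz": 0,"ax": 0,"ay": 0,"az": 0.1175,"claw": 4},{"tx": 0,"ty": 0,"tz": 0,"ax": 0,"ay": 0,"az": 0.1175,"claw": 4},{"tx": 0,"ty": 0,"tz": 0,"ax": 0,"ay": 0,"az": 0.1175,"claw": 4},{"tx": 0,"ty": 0,"tz": 0,"ax": 0,"ay": 0,"az": 0.1175,"claw": 4},{"tx": 0,"ty": 0,"tz": 0,"ax": 0,"ay": 0,"az": 0.1175,"claw": 4}]'

```text
time_s: 16.7
tcp_pos: [0.637, -0.08, 0.2381]
ee_rot: [[-0.524, -0.852, -0.002], [-0.852, 0.524, 0.0], [0.001, 0.002, -1.0]]
wrist_force: [-0.6, 0.6, -0.1]
gripper_width: 0.46
gripper_force: 0.0
```

Call:
drive_tool --rows '[{"tx": 0,"ty": 0,"tz": 0,"ax": 0,"ay": 0,"az": 0.1175,"claw": 4},{"tx": 0,"ty": 0,"tz": 0,"ax": 0,"ay": 0,"az": 0.1175,"claw": 4},{"tx": 0,"ty": 0,"tz": 0,"ax": 0,"ay": 0,"az": 0.1175,"claw": 4},{"tx": 0,"ty": 0,"tz": 0,"ax": 0,"ay": 0,"az": 0.1175,"claw": 4},{"tx": 0,"ty": 0,"tz": 0,"ax": 0,"ay": 0,"az": 0.1175,"claw": 4},{"tx": 0,"ty": 0,"tz": 0,"ax": 0,"ay": 0,"az": 0.1175,"claw": 4},{"tx": 0,"ty": 0,"tz": 0,"ax": 0,"ay": 0,"az": 0.1175,"claw": 4},{"tx": 0,"ty": 0,"tz": 0,"ax": 0,"ay": 0,"az": 0.1175,"claw": 4},{"tx": 0,"ty": 0,"tz": 0,"ax": 0,"ay": 0,"az": 0,"claw": 4},{"tx": 0,"ty": 0,"tz": 0,"ax": 0,"ay": 0,"az": 0,"claw": 4}]'

```text
time_s: 17.53
tcp_pos: [0.6372, -0.08, 0.2384]
ee_rot: [[-0.996, -0.088, -0.001], [-0.088, 0.996, 0.0], [0.001, 0.0, -1.0]]
wrist_force: [0.2, -1.4, -0.5]
gripper_width: 0.461
gripper_force: 0.0
```

```bash
python3 - <<'E'
from h import *
s=sense();w,d=save("wrist","w5");R=np.array(s["ee_rot"]);print(s["tcp_pos"],R.round(4).tolist(),s["joints"].round(1),s["time_s"])
P=cloud("wrist",d,s,(0,0,560,240));z=P[:,2];F=P[(z>.016)&(z<.03)]
Q=F[(F[:,0]>.58)&(F[:,0]<.7)&(F[:,1]>-.12)&(F[:,1]<.09)]
print(len(Q),np.percentile(Q[:,:2],[1,99],axis=0).round(4).tolist() if len(Q) else "")
for a in(.615,.625,.635,.645,.655):
    q=Q[(abs(Q[:,0]-a)<.004)&(Q[:,1]<-.07)];print(a,len(q),q[:,1].mean().round(4) if len(q) else "")
t=R.T@(np.array([.637,-.0885,-.009])-s["tcp_pos"]);print("shift cm",t*100)
E
```

```text
[ 0.63718182 -0.07997571  0.23835654] [[-0.9961, -0.0885, -0.0012], [-0.0885, 0.9961, 0.0002], [0.0012, 0.0003, -1.0]] [  7.2  22.6   6.6  -0.  -74.1 -92.2] 17.5333
687 [[0.6122, -0.0906], [0.6688, 0.0612]]
0.615 21 -0.0897
0.625 18 -0.0886
0.635 18 -0.0878
0.645 18 -0.0869
0.655 26 -0.0856
shift cm [ 0.06505629 -0.85421942 24.73551387]
```

Call:
drive_tool --rows '[{"tx": 0,"ty": -0.8,"tz": 3.8,"ax": 0,"ay": 0,"az": 0,"claw": 4},{"tx": 0,"ty": 0,"tz": 4,"ax": 0,"ay": 0,"az": 0,"claw": 4},{"tx": 0,"ty": 0,"tz": 4,"ax": 0,"ay": 0,"az": 0,"claw": 4},{"tx": 0,"ty": 0,"tz": 4,"ax": 0,"ay": 0,"az": 0,"claw": 4},{"tx": 0,"ty": 0,"tz": 3,"ax": 0,"ay": 0,"az": 0,"claw": 4},{"tx": 0,"ty": 0,"tz": 2,"ax": 0,"ay": 0,"az": 0,"claw": 4},{"tx": 0,"ty": 0,"tz": 0,"ax": 0,"ay": 0,"az": 0,"claw": 4},{"tx": 0,"ty": 0,"tz": 0,"ax": 0,"ay": 0,"az": 0,"claw": 4}]'

```text
time_s: 18.25
tcp_pos: [0.6378, -0.0881, 0.0301]
ee_rot: [[-0.996, -0.087, -0.002], [-0.087, 0.996, -0.001], [0.002, -0.0, -1.0]]
wrist_force: [0.1, 0.3, 0.4]
gripper_width: 0.457
gripper_force: 0.0
```

Call:
drive_tool --rows '[{"tx": 0,"ty": 0,"tz": 1.5,"ax": 0,"ay": 0,"az": 0,"claw": 4},{"tx": 0,"ty": 0,"tz": 1.2,"ax": 0,"ay": 0,"az": 0,"claw": 4},{"tx": 0,"ty": 0,"tz": 0.8,"ax": 0,"ay": 0,"az": 0,"claw": 4},{"tx": 0,"ty": 0,"tz": 0.4,"ax": 0,"ay": 0,"az": 0,"claw": 4},{"tx": 0,"ty": 0,"tz": 0,"ax": 0,"ay": 0,"az": 0,"claw": 0},{"tx": 0,"ty": 0,"tz": 0,"ax": 0,"ay": 0,"az": 0,"claw": 0},{"tx": 0,"ty": 0,"tz": 0,"ax": 0,"ay": 0,"az": 0,"claw": 0},{"tx": 0,"ty": 0,"tz": 0,"ax": 0,"ay": 0,"az": 0,"claw": 0},{"tx": 0,"ty": 0,"tz": 0,"ax": 0,"ay": 0,"az": 0,"claw": 0},{"tx": 0,"ty": 0,"tz": 0,"ax": 0,"ay": 0,"az": 0,"claw": 0}]'

```text
time_s: 19.08
tcp_pos: [0.6385, -0.0879, -0.0076]
ee_rot: [[-0.996, -0.086, 0.001], [-0.086, 0.996, 0.0], [-0.001, -0.0, -1.0]]
wrist_force: [-0.5, 0.2, -0.3]
gripper_width: 0.092
gripper_force: 0.0
```

Call:
drive_tool --rows '[{"tx": 0,"ty": 0,"tz": 0,"ax": 0,"ay": 0,"az": 0,"claw": 0},{"tx": 0,"ty": 0,"tz": 0,"ax": 0,"ay": 0,"az": 0,"claw": 0},{"tx": 0,"ty": 0,"tz": 0,"ax": 0,"ay": 0,"az": 0,"claw": 0}]'

```text
time_s: 19.33
tcp_pos: [0.6384, -0.088, -0.0077]
ee_rot: [[-0.996, -0.086, 0.0], [-0.086, 0.996, -0.0], [-0.0, -0.0, -1.0]]
wrist_force: [-1.1, 0.8, 2.2]
gripper_width: 0.044
gripper_force: 30.0
```

Call:
drive_tool --rows '[{"tx": 0,"ty": 0,"tz": 0,"ax": 0,"ay": 0,"az": 0.043,"claw": 0},{"tx": 0,"ty": 0,"tz": 0,"ax": 0,"ay": 0,"az": 0.043,"claw": 0},{"tx": 0.4,"ty": -1,"tz": 0,"ax": 0,"ay": 0,"az": 0,"claw": 0},{"tx": 0.6,"ty": -2,"tz": 0,"ax": 0,"ay": 0,"az": 0,"claw": 0},{"tx": 0.6,"ty": -2,"tz": 0,"ax": 0,"ay": 0,"az": 0,"claw": 0},{"tx": 0.6,"ty": -2,"tz": 0,"ax": 0,"ay": 0,"az": 0,"claw": 0},{"tx": 0.6,"ty": -2,"tz": 0,"ax": 0,"ay": 0,"az": 0,"claw": 0},{"tx": 0.6,"ty": -2,"tz": 0,"ax": 0,"ay": 0,"az": 0,"claw": 0},{"tx": 0.6,"ty": -2,"tz": 0,"ax": 0,"ay": 0,"az": 0,"claw": 0},{"tx": 0.6,"ty": -2,"tz": 0,"ax": 0,"ay": 0,"az": 0,"claw": 0}]'

```text
time_s: 20.17
tcp_pos: [0.5924, -0.2387, -0.0078]
ee_rot: [[-1.0, -0.0, 0.002], [-0.0, 1.0, 0.0], [-0.002, 0.0, -1.0]]
wrist_force: [1.5, 2.1, 0.3]
gripper_width: 0.043
gripper_force: 30.0
```

Call:
drive_tool --rows '[{"tx": 0.6,"ty": -2,"tz": 0,"ax": 0,"ay": 0,"az": 0,"claw": 0},{"tx": 0.6,"ty": -2,"tz": 0,"ax": 0,"ay": 0,"az": 0,"claw": 0},{"tx": 0.2,"ty": -2,"tz": 0,"ax": 0,"ay": 0,"az": 0,"claw": 0},{"tx": 0,"ty": -2,"tz": 0,"ax": 0,"ay": 0,"az": 0,"claw": 0},{"tx": 0,"ty": -2,"tz": 0,"ax": 0,"ay": 0,"az": 0,"claw": 0},{"tx": 0,"ty": -2,"tz": 0,"ax": 0,"ay": 0,"az": 0,"claw": 0},{"tx": 0,"ty": -1.5,"tz": 0,"ax": 0,"ay": 0,"az": 0,"claw": 0},{"tx": 0,"ty": 0,"tz": 0,"ax": 0,"ay": 0,"az": 0,"claw": 0},{"tx": 0,"ty": 0,"tz": 0,"ax": 0,"ay": 0,"az": 0,"claw": 0}]'

```text
time_s: 20.92
tcp_pos: [0.5781, -0.3746, -0.0078]
ee_rot: [[-1.0, 0.001, 0.001], [0.001, 1.0, -0.002], [-0.001, -0.002, -1.0]]
wrist_force: [-1.3, -2.1, 1.7]
gripper_width: 0.037
gripper_force: 30.0
```

Call:
drive_tool --rows '[{"tx": 0,"ty": -0.6,"tz": 0,"ax": 0,"ay": 0,"az": 0,"claw": 0},{"tx": 0,"ty": 0,"tz": 0,"ax": 0,"ay": 0,"az": 0,"claw": 0},{"tx": 0,"ty": 0,"tz": 0,"ax": 0,"ay": 0,"az": 0,"claw": 0},{"tx": 0,"ty": 0,"tz": 0,"ax": 0,"ay": 0,"az": 0,"claw": 1.6},{"tx": 0,"ty": 0,"tz": 0,"ax": 0,"ay": 0,"az": 0,"claw": 1.6},{"tx": 0,"ty": 0,"tz": 0,"ax": 0,"ay": 0,"az": 0,"claw": 1.6},{"tx": 0,"ty": 0,"tz": -2,"ax": 0,"ay": 0,"az": 0,"claw": 1.6},{"tx": 0,"ty": 0,"tz": -4,"ax": 0,"ay": 0,"az": 0,"claw": 1.6},{"tx": 0,"ty": 0,"tz": -4,"ax": 0,"ay": 0,"az": 0,"claw": 1.6},{"tx": 0,"ty": 0,"tz": -4,"ax": 0,"ay": 0,"az": 0,"claw": 1.6}]'

```text
time_s: 21.75
tcp_pos: [0.5777, -0.3784, 0.1325]
ee_rot: [[-1.0, -0.0, -0.002], [-0.0, 1.0, 0.001], [0.002, 0.001, -1.0]]
wrist_force: [-0.1, -0.6, -0.3]
gripper_width: 0.183
gripper_force: 0.0
```

Call:
drive_tool --rows '[{"tx": 0,"ty": 3,"tz": -2.5,"ax": 0,"ay": 0,"az": 0,"claw": 1.6},{"tx": 0,"ty": 3,"tz": -2.5,"ax": 0,"ay": 0,"az": 0,"claw": 1.6},{"tx": 0,"ty": 3,"tz": -2.5,"ax": 0,"ay": 0,"az": 0,"claw": 1.6},{"tx": 0,"ty": 3,"tz": -2.5,"ax": 0,"ay": 0,"az": 0,"claw": 1.6},{"tx": 0,"ty": 3,"tz": -2.5,"ax": 0,"ay": 0,"az": 0,"claw": 1.6},{"tx": 0,"ty": 3,"tz": -2.5,"ax": 0,"ay": 0,"az": 0,"claw": 1.6},{"tx": 0,"ty": 3,"tz": -2.5,"ax": 0,"ay": 0,"az": 0,"claw": 1.6},{"tx": 0,"ty": 3,"tz": -2.5,"ax": 0,"ay": 0,"az": 0,"claw": 1.6},{"tx": 0,"ty": 3,"tz": -2,"ax": 0,"ay": 0,"az": 0,"claw": 1.6},{"tx": 0,"ty": 3,"tz": -2,"ax": 0,"ay": 0,"az": 0,"claw": 1.6}]'

```text
time_s: 22.58
tcp_pos: [0.5779, -0.0772, 0.3731]
ee_rot: [[-1.0, -0.0, 0.001], [-0.0, 1.0, 0.0], [-0.001, 0.0, -1.0]]
wrist_force: [0.2, -0.2, -0.3]
gripper_width: 0.181
gripper_force: 0.0
```

Call:
drive_tool --rows '[{"tx": 0,"ty": 3,"tz": 0,"ax": 0,"ay": 0,"az": 0,"claw": 1.6},{"tx": 0,"ty": 3,"tz": 0,"ax": 0,"ay": 0,"az": 0,"claw": 1.6},{"tx": 0,"ty": 0,"tz": 0,"ax": 0,"ay": 0,"az": 0,"claw": 1.6},{"tx": 0,"ty": 0,"tz": 0,"ax": 0,"ay": 0,"az": 0,"claw": 1.6}]'

```text
time_s: 22.92
tcp_pos: [0.5781, -0.0173, 0.3715]
ee_rot: [[-1.0, -0.003, -0.001], [-0.003, 1.0, 0.0], [0.001, 0.0, -1.0]]
wrist_force: [0.2, -0.4, 0.4]
gripper_width: 0.185
gripper_force: 0.0
```

```bash
python3 - <<'E'
from h import *
s=sense();w,d=save("wrist","w6");print(s["tcp_pos"],s["time_s"])
P=cloud("wrist",d,s,(0,0,560,240));z=P[:,2];F=P[(z>.016)&(z<.03)]
for n,x0,x1,y0,y1 in(("B1",.4,.49,.16,.385),("B2",.495,.59,.16,.385),("B3",.5,.65,-.405,-.15)):
    Q=F[(F[:,0]>x0)&(F[:,0]<x1)&(F[:,1]>y0)&(F[:,1]<y1)];print(n,len(Q),np.percentile(Q[:,:2],[1,99],axis=0).round(4).tolist() if len(Q) else "")
E
```

```text
[ 0.57810584 -0.01728528  0.37149116] 22.9167
B1 501 [[0.4155, 0.216], [0.474, 0.3661]]
B2 426 [[0.5086, 0.2211], [0.5676, 0.3692]]
B3 446 [[0.5525, -0.38], [0.6102, -0.2301]]
```

View pics/w6.png

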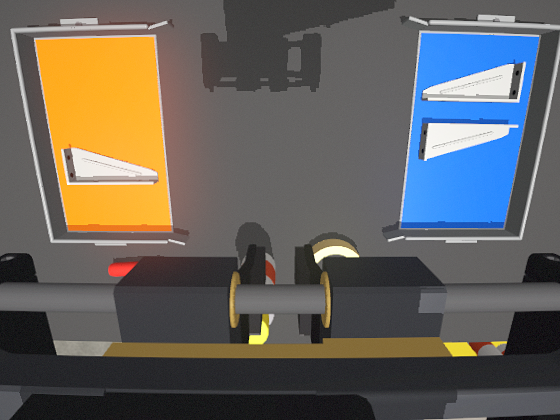

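The picture shows both left-hand brackets on blue at (472,83) and (465,138), and the right-hand one on orange at (110,167). All three lie fully inside the mats, more than 10 mm from the open sides, and the can, tape and screwdriver are unmoved. Handing in.

```bash
python3 -c "
from station import finish_job
print(finish_job())"
```

```text
the job is handed in; nothing more can be done
None
```

Job handed in at about 23 s: both left-hand brackets were slid fully inside the blue tray and the right-hand one inside the orange tray, at least 10 mm clear of the open sides, and the spray can, tape roll and screwdriver were not touched.

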